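Right the fallen sample bottle and hold the cam lift at its top

TASK

The sample bottle with the orange cap has fallen over in the lane on the lift deck: stand it upright on its free round mark between or beside the two blue-capped bottles and let go of it while the deck is still down. Then take the red handle of the cam lever and swing it up until the deck is at its highest point, not short of it and not past it, and finish while still holding it there with the gripper, because the lever springs back when released. The other bottles must stay standing on their marks, and the other things on the bench are left alone.

Things in the scene. Friction and masses are not known exactly. Their poses are not given: they have to be found in the camera images.
- tipped: The fallen bottle: white, square, 48 x 48 mm body 68 mm tall, 34 mm round orange cap, 94 mm tall overall, 0.11 to 0.22 kg. Origin on its axis at mid height (47 mm above its underside); z runs from foot to cap, x and y are square to the flat sides. It starts lying on a flat side across the lane, its middle over its free mark, cap pointing away from the robot within about 30 degrees.
- bottle_a: Standing neighbour, same white bottle with a blue cap. Origin on its axis at mid height, 47 mm above the deck; z up.
- bottle_b: The other standing neighbour, same as bottle_a.
- mark0 (a point): Centre of the round light-blue mark (66 mm across) nearest the lever, on the deck's top; axes as the station's (z up). The three marks lie in a row along y, 110 mm apart, and rise with the deck. Two carry the neighbours, the fallen bottle lies over the third; which is which varies.
- mark1 (a point): Centre of the middle mark, the middle of the deck: a flat white plate without rims, 130 mm deep (x), 320 mm long (y), 8 mm thick, top 94 mm above the table when down, 112 mm at its highest. It stays level and rides on a 28 mm circle with the cam, so it also moves 26 mm towards the robot as it rises. It is within 1 mm of its highest while the lever is within 0.26 rad of straight up.
- mark2 (a point): Centre of the mark farthest from the lever, same as mark0.
- pivot (a point): Fixed point on the cam shaft's axis, 40 mm above the table, abreast of the middle of the red handle (234 mm towards -y and 20 mm towards -x from the deck's middle). Its axes are the station's: y along the shaft, from lever to deck, x away from the robot (turned up to 0.2 rad), z up. The handle swings in the x-z plane about it.
- handle_mid (a point): Middle of the red handle: a round plastic sleeve 18 mm thick, 70 mm long, along the shaft direction (y), sticking out to -y from the end of a 12 mm round steel arm, 100 mm from the pivot. It spins freely on its pin, so it can be held fast while the lever swings. With the lever down it is 93 mm beyond (+x) and 36 mm above the pivot. Clear for 25 mm on both sides in x.
- cam_lever (a joint): Lever angle, rad: 0 down (arm pointing away from the robot, 0.37 rad above level), growing as the handle swings up and over towards the robot; 1.2 is straight up, where the eccentric cam lifts the deck highest; at the stop, 1.8, the deck has sunk again by 5 mm. A spring and the deck's weight pull it back to 0, about 4 to 9 N at the handle; it does not stay by itself.
- deck: The lift deck and the two metal straps that carry it on the eccentrics (plate: see mark1); origin at the cam centre, 44 mm below its top face; axes as the station's.
- tube_rack: Bystander: orange tube rack, 100 x 200 x 30 mm, origin under its centre.
- foam_rack: Bystander: white foam rack 130 x 190 x 45 mm with orange-capped tubes up to 125 mm, origin under its centre.
- beaker: Bystander: clear beaker, 84 mm across, 100 mm tall, origin under its centre.
- tip_box: Bystander: pink pipette tip box, 120 x 85 x 63 mm, origin under its centre.
- marker: Bystander: black marker upright in a small grey stand, 36 mm square, 135 mm tall, origin under its centre.
Mind the look-alikes: they are no part of the job. Leave any green or purple look-alike of the tipped alone.

How it is judged:
By the outcome, as a careful person would: the job done as asked, in the order asked, and still so for the second after the job is handed in, while the arm keeps its last pose, push and grip.
It also fails if it takes over 64 s, if anything falls off the work surface, if the arm or the gripper's body presses on something with over 40 N, if the wrist force passes 120 N, or if a joint passes its speed limit or range.

ROBOT

A 7-joint arm with a two-finger parallel gripper is mounted at the origin on the work surface. World frame = base frame: x ahead of the robot, y to its left, z up, the work surface at z = 0. Lengths are in m, angles in rad, forces in N, time in s.
With the tool pointing down it reaches from about 0.425 to 0.975 m from the base axis. Payload 16.7 kg.
Tool frame: the origin (TCP) lies midway between the tips of the shut fingers; the grasp point (between the pads) lies env.grip_point_offset behind it (env.grip_point_offset is the distance from the TCP to the grasp point, in m); z points along the fingers, x is the direction in which the jaws open and shut, and the axes are right-handed (so a half turn about z gives the same grasp; the last joint's range is limited). The gripper opens to 85 mm and grips with 20 to 120 N. Pads are 22 mm wide; open, the fingers measure 114 mm over their backs; the gripper's body (76 mm by 85 mm) begins 54 mm behind the grasp point. The pads swing forward as they close: fully open they stand 13 mm farther back than shut.
Start: joints at [1.046, 0.426, 0.074, 1.606, -0.034, 1.111, -0.067], TCP at [0.247, -0.628, 0.231] pointing down, gripper open.
Joint ranges: [-2.85, 2.85], [-0.5, 2.14], [-1.23, 1.37], [0.21, 2.46], [-1.02, 4.16], [0.16, 2.05], [-2.73, 2.73]. Speed limits (rad/s): [1.89, 1.89, 2.39, 2.39, 3.01, 3.01, 3.01].

INTERFACE

Orientations are given as a unit quaternion [x, y, z, w].
In Python, from workcell import env gives the robot as it stands. Calls block until the motion is done:
- env.reach(position, orientation): joint-space move of the TCP to a pose.
- env.line_to(position, vel=0.15, attitude=None, f_stop=None): straight line of the TCP; attitude=None keeps the orientation; vel is the mean speed in m/s. With f_stop (N) it stops when the force on the tool has changed by that much, and returns True; else False.
- env.goto_joints(angles): joint-space move.
- env.move_gripper(opening, grasp_force=None): opening from 0.0 (shut) to 1.0 (fully open); grasp_force is the grip in N (None keeps the last); returns when the fingers have stopped.
- env.sleep(seconds).
- env.solve_ik(position, orientation): joint angles nearest the present ones, or None.
- env.read_state(): the state.
- env.read_camera(name): name is "scene" or "top"; returns the picture (384x512x3 uint8, red, green, blue); there is no depth.
- env.camera_model(name): a dict with "fovy" (degrees; the focal length in pixels is half the picture's height over the tangent of half this angle, whatever the lens; pixels are square), "cx", "cy" (the principal point, pixels), "rvec" (rotation vector, rad) and "tvec" (3), from world to camera coordinates, as OpenCV has them. Camera axes: x right, y down, z forward; pixel columns grow to the right and rows downward; lengths in m; the calibration is good to about 2 mm. A picture is of the moment at which its call begins. camera_model takes no time and is no camera call.
A pose or a line that the arm cannot do raises env.IKError and nothing moves.
- env.close_job(): hands the job in, once; it reports no verdict.
The state is a dict: "time_s": time; "q": joint angles; "qvel": joint speeds; "joint_torque": joint torques, N m; "tool_pos": TCP position; "orientation": TCP orientation; "contact_force": force on the tool from outside, world axes, zero at the start; "ft_torque": the same for the moment, N m; "grip_width": opening from 0.0 (shut) to 1.0 (fully open).
Only numpy, scipy, OpenCV 4.12 (cv2) and the standard library are available. Lean on these libraries where they do the work, as an engineer would, in place of code of your own. Each camera call takes 0.05 s, during which the arm holds its last target. There are 200 camera calls.

## Working session

There is one attempt and no reset: what is moved stays moved. The work goes in short steps, each a Python script; the robot and the scene stay as the last script left them, time stands still between calls to the robot, and variables do not carry over. Pictures are saved under pics/ and viewed, about 8 in all and at most 12, crops included, and the job is handed in when it is done.

```bash
ls; mkdir -p pics
python3 - <<'E'
from workcell import env
import cv2
for n in("scene","top"):
    im=env.read_camera(n); cv2.imwrite(f"pics/{n}0.png",cv2.resize(im[:,:,::-1],(800,600),interpolation=cv2.INTER_CUBIC)); print(n,env.camera_model(n))
print(env.grip_point_offset, env.read_state())
E
```

```text
pics
scene {'fovy': 53.65253868294766, 'cx': 260.4627850154201, 'cy': 187.37434644759102, 'rvec': array([ 2.02221668,  1.43086866, -0.54597418]), 'tvec': array([-0.07680144, -0.36658288,  1.47953077])}
top {'fovy': 51.12835989093522, 'cx': 262.91772747690663, 'cy': 190.59401631289006, 'rvec': array([ 2.12520631, -2.11411963,  0.17297142]), 'tvec': array([-0.09332899,  0.58503507,  1.13995674])}
0.0187 {'time_s': 0.1, 'q': array([ 1.04650361,  0.42668086,  0.0738393 ,  1.60652858, -0.03409542,
        1.11077445, -0.06711967]), 'qvel': array([ 4.61547785e-04, -2.38510433e-04,  3.02234591e-04, -1.79635248e-03,
       -2.53101263e-04,  8.67739251e-04,  2.02994824e-05]), 'joint_torque': array([ 6.58493052e-03, -9.51519227e+01,  3.77035975e+00, -4.64407790e+01,
        1.96238898e-02,  6.39175603e-03,  1.04843114e-04]), 'tool_pos': array([ 0.24695817, -0.62782161,  0.23067896]), 'orientation': array([ 8.26451865e-01, -5.63007100e-01, -4.88993649e-04, -2.85439249e-04]), 'contact_force': array([ 0.42536132, -0.35675668, -0.44985343]), 'ft_torque': array([-0.00513159, -0.04961183, -0.00033922]), 'grip_width': 1.003618722678092}
```

View pics/scene0.png

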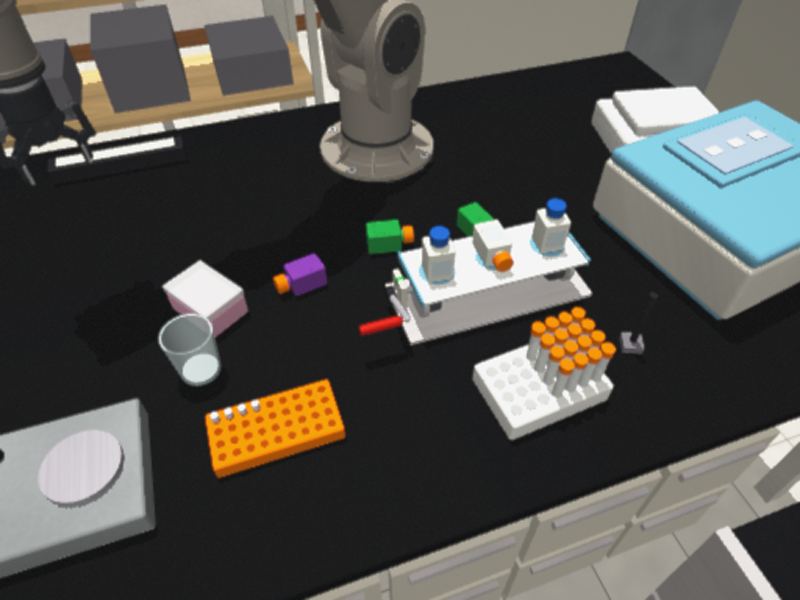

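View pics/top0.png

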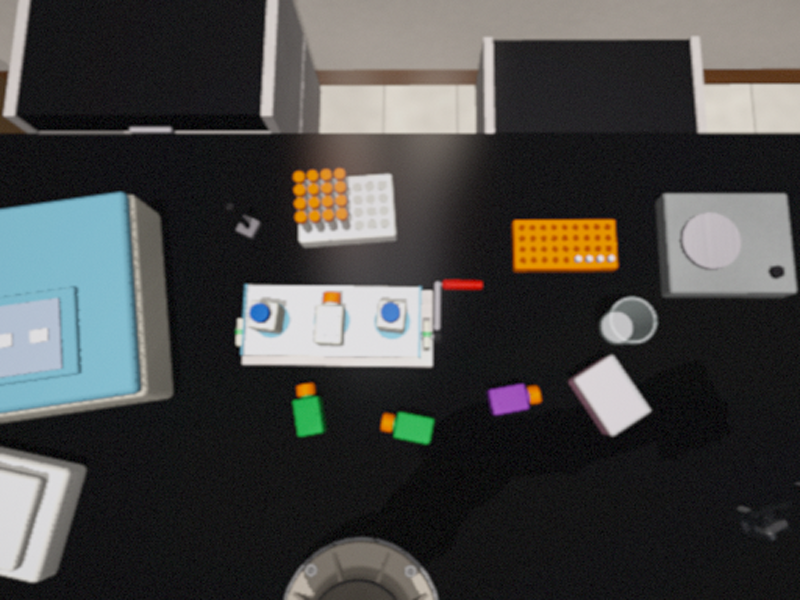

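The job bottle is the white body with the orange cap, scene (495,245) and top (330,322), over the middle mark. It could be confused with:
- green look-alikes at scene (385,236) and (475,220)
- the purple one at scene (305,273)
- the orange tube caps of the foam rack at scene (570,345)

The blue-capped neighbours are at top (262,313) and (391,313), and the red handle is at top (463,285). Next is a close crop.

```bash
cat > h.py <<'E'
import numpy as np, cv2
from scipy.spatial.transform import Rotation as R
try:
    from workcell import env
except Exception as e: print(e)
def cam(n):
    m=env.camera_model(n); f=192/np.tan(np.radians(m['fovy']/2))
    return np.array([[f,0,m['cx']],[0,f,m['cy']],[0,0,1]]),m['rvec'],m['tvec']
def proj(n,P):
    K,r,t=cam(n); return cv2.projectPoints(np.array(P,float).reshape(-1,1,3),r,t,K,None)[0][:,0]
def unproj(n,uv,z):
    K,r,t=cam(n); Rm=cv2.Rodrigues(r)[0]; C=-Rm.T@t
    d=Rm.T@np.linalg.inv(K)@np.array([uv[0],uv[1],1]); return C+d*(z-C[2])/d[2]
def crop(im,u0,v0,w,h,s): return cv2.resize(np.ascontiguousarray(im[v0:v0+h,u0:u0+w,::-1]),None,fx=s,fy=s,interpolation=cv2.INTER_CUBIC)
E
python3 - <<'E'
from h import *
a=env.read_camera("top");b=env.read_camera("scene")
A=crop(a,145,165,175,75,4.5);B=crop(b,225,120,160,105,3)
c=np.zeros((A.shape[0]+B.shape[0]-60,max(A.shape[1],B.shape[1]),3),np.uint8)
c[:A.shape[0],:A.shape[1]]=A;c=c[:600]
h=min(B.shape[0],600-A.shape[0]);c[A.shape[0]:A.shape[0]+h,:B.shape[1]]=B[:h];cv2.imwrite("pics/crop1.png",c);print(c.shape,A.shape)
def cen(im,m):
    n,l,s,ce=cv2.connectedComponentsWithStats(m.astype(np.uint8)); return [(ce[i].round(1),s[i][4]) for i in range(1,n) if s[i][4]>20]
for n,im in(("top",a),("scene",b)):
    r,g,bl=[im[:,:,i].astype(int) for i in range(3)]
    print(n,"red",cen(im,(r>120)&(g<50)&(bl<50)),"blue",cen(im,(bl>120)&(r<60)&(g<110)))
    print("orange",cen(im,(r>170)&(g>60)&(g<150)&(bl<70)))
E
```

```text
Traceback (most recent call last):
ValueError: could not broadcast input array from shape (262,480,3) into shape (255,480,3)
```

```bash
cat >> h.py <<'E'
def pair(name,a,b):
    A=crop(a,145,165,175,75,4.5);B=crop(b,225,125,170,100,2.6)
    c=np.zeros((A.shape[0]+B.shape[0],max(A.shape[1],B.shape[1]),3),np.uint8)
    c[:A.shape[0],:A.shape[1]]=A;c[A.shape[0]:,:B.shape[1]]=B;cv2.imwrite(name,c[:600,:800])
def cen(m):
    n,l,s,ce=cv2.connectedComponentsWithStats(m.astype(np.uint8)); return [(ce[i].round(1).tolist(),int(s[i][4])) for i in range(1,n) if s[i][4]>20]
def blobs(im):
    r,g,bl=[im[:,:,i].astype(int) for i in range(3)]
    return dict(red=cen((r>120)&(g<50)&(bl<50)),blue=cen((bl>120)&(r<60)&(g<110)),orange=cen((r>170)&(g>60)&(g<150)&(bl<70)))
E
python3 - <<'E'
from h import *
a=env.read_camera("top");b=env.read_camera("scene")
pair("pics/crop1.png",a,b)
for im in (a,b): print(blobs(im))
E
```

```text
{'red': [([295.7, 181.5], 132)], 'blue': [], 'orange': [([195.6, 125.2], 334), ([208.9, 123.3], 144), ([216.7, 114.6], 63), ([217.8, 128.4], 26), ([218.4, 136.9], 22), ([361.0, 155.5], 1820), ([212.0, 189.7], 45), ([194.8, 248.8], 66), ([341.8, 252.3], 63), ([247.5, 270.2], 67)]}
{'red': [([243.2, 207.6], 150)], 'blue': [([355.7, 131.3], 47), ([280.9, 149.7], 50)], 'orange': [([260.8, 148.9], 33), ([320.6, 165.3], 56), ([179.8, 180.8], 48), ([366.5, 216.6], 571), ([176.8, 282.9], 296), ([205.2, 248.4], 24), ([197.1, 250.9], 22), ([188.9, 253.0], 24), ([180.5, 255.7], 24), ([207.5, 255.4], 25), ([172.2, 258.1], 25), ([199.2, 257.9], 23), ([190.7, 260.4], 27), ([182.5, 263.0], 26), ([209.5, 262.9], 24), ([174.0, 265.4], 25), ([201.2, 265.2], 25), ([165.5, 268.0], 26), ([192.8, 267.9], 25), ([156.7, 270.5], 28), ([184.3, 270.4], 25), ([212.0, 270.2], 23), ([148.2, 273.2], 26), ([175.6, 273.0], 25), ([203.4, 272.9], 25), ([139.3, 275.6], 29), ([167.3, 275.6], 27), ([195.0, 275.4], 25), ([158.3, 278.3], 29), ([186.5, 278.0], 26), ([149.5, 281.0], 26), ([177.6, 280.9], 27), ([140.6, 283.6], 29), ([168.7, 283.4], 27), ([159.9, 286.3], 29), ([151.0, 289.0], 27), ([141.7, 292.0], 26)]}
```

View pics/crop1.png

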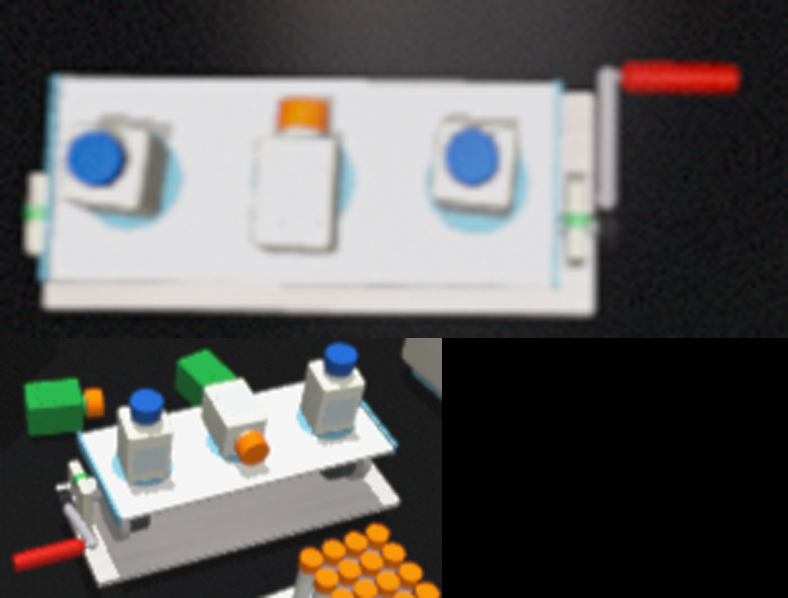

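Run:
```python
from h import *
from scipy.optimize import least_squares
t=lambda u,v:np.array([145+u/4.5-.4,165+v/4.5-.4]); s=lambda u,v:np.array([225+u/2.6-.3,125+(v-338)/2.6-.3])
rot=lambda a:np.array([[np.cos(a),-np.sin(a)],[np.sin(a),np.cos(a)]])
C=[(.065,.16),(.065,-.16),(-.065,-.16),(-.065,.16)]
pt=[t(52,76),t(560,82),t(556,286),t(42,280)]
ps=[s(396,448),s(122,520),s(80,433)]; Cs=[C[0],C[1],C[2]]
def P(p,c,z): return [*(p[:2]+rot(p[2])@c),z]
H=[[-.02+.093,-.234,.076]]
def res(p):
    e=[proj("top",[P(p,c,.094) for c in C])-pt, proj("scene",[P(p,c,.094) for c in Cs])-ps,
       proj("top",[P(p,H[0][:2],.076)])-[295.7,181.5], proj("scene",[P(p,H[0][:2],.076)])-[243.2,207.6]]
    return np.concatenate([x.ravel() for x in e])
r=least_squares(res,[.65,0,0],loss='soft_l1');print("station",r.x);print(res(r.x).reshape(-1,2).round(1).tolist());p=r.x
B=[unproj("top",t(*c),.142)[:2] for c in[(258,134),(340,138),(333,250),(252,246)]];B=np.array(B)
print("body",B.round(4).tolist(),"centre",B.mean(0)); 
ax=(B[0]+B[1]-B[2]-B[3])/2; print("axis len",np.linalg.norm(ax),"yaw",np.arctan2(ax[1],ax[0]),"width",np.linalg.norm(B[0]-B[1]))
print("cap scene", unproj("scene",[320.6,165.3],.118),"captop tip", unproj("top",t(302,98),.118))
for q,n in((t(97,158),"L"),(t(472,157),"R")): print(n,unproj("top",q,.188),unproj("scene",[355.7,131.3] if n=="L" else [280.9,149.7],.182))
for y in(-.11,0,.11):print("mark",P(p,(0,y),.094))
print("handle",P(p,H[0][:2],.076),"pivot",P(p,(-.02,-.234),.04))
print(proj("top",[[0.5,0,.1],[0.6,0,.1]]))
```

```text
station [ 0.53840505  0.05423603 -0.00865498]
[[1.3, -0.4], [-0.7, -0.5], [-0.5, -0.5], [0.7, -0.8], [-0.8, -0.9], [-1.4, -1.5], [-0.8, -0.2], [-2.0, -0.3], [1.4, -0.9]]
body [[0.558, 0.0754], [0.5557, 0.0253], [0.4873, 0.0277], [0.4895, 0.0767]] centre [0.5226098  0.05128548]
axis len 0.06849880064496949 yaw -0.027459965960878824 width 0.05020659770180336
cap scene [0.57125653 0.05228191 0.118     ] captop tip [0.58503791 0.05274456 0.118     ]
L [0.53553774 0.1611775  0.188     ] [0.5387557  0.16555815 0.182     ]
R [ 0.53702664 -0.05768522  0.188     ] [ 0.54150801 -0.0564793   0.182     ]
mark [np.float64(0.5374530141872595), np.float64(-0.05575984718758465), 0.094]
mark [np.float64(0.5384050502765738), np.float64(0.05423603285928185), 0.094]
mark [np.float64(0.5393570863658881), np.float64(0.16423191290614836), 0.094]
handle [np.float64(0.6093770757176803), np.float64(-0.18038700864514276), 0.076] pivot [np.float64(0.516380558950784), np.float64(-0.1795821054059952), 0.04]
[[230.40280289 217.28944685]
 [231.1427138  182.49762627]]
```

```bash
cat >> h.py <<'E'
YAW=-0.018
def ori(a,sg=1,yaw=YAW):
    "tool dir (-sin a,0,-cos a) in yawed frame, jaws along y"
    z=np.array([-np.sin(a),0,-np.cos(a)]);x=np.array([0,sg,0.]);y=np.cross(z,x)
    return R.from_euler('z',yaw)*R.from_matrix(np.c_[x,y,z])
def tcp(g,rot): return np.array(g)+env.grip_point_offset*rot.as_matrix()[:,2]
E
python3 - <<'E'
from h import *
for sg in(1,-1):
  for d in range(-90,50,10):
    a=np.radians(d);o=ori(a,sg);out=[]
    for z in(.125,.145,.165,.22):
        q=env.solve_ik(tcp([.54,.052,z],o),o.as_quat()); out.append(None if q is None else np.round(q,2).tolist())
    print(sg,d,[x is not None for x in out],out[0] or out[3])
E
```

```text
1 -90 [False, False, False, False] None
1 -80 [False, False, False, False] None
1 -70 [False, False, False, False] None
1 -60 [False, False, False, False] None
1 -50 [False, False, False, False] None
1 -40 [False, True, True, True] [-0.24, 0.02, -0.11, 2.41, 1.36, 0.24, -0.08]
1 -30 [True, True, True, True] [0.16, 0.26, -0.52, 2.35, 1.38, 0.3, -0.05]
1 -20 [True, True, True, True] [0.67, 0.45, -1.1, 2.21, 1.02, 0.61, 0.4]
1 -10 [True, True, True, True] [0.46, 0.41, -0.83, 2.1, 0.59, 0.67, 0.8]
1 0 [True, True, True, True] [0.39, 0.46, -0.75, 1.98, 0.42, 0.86, 0.97]
1 10 [True, True, True, True] [0.36, 0.55, -0.73, 1.86, 0.34, 1.06, 1.04]
1 20 [True, True, True, True] [0.34, 0.64, -0.71, 1.74, 0.3, 1.25, 1.07]
1 30 [True, True, True, True] [0.32, 0.74, -0.71, 1.63, 0.27, 1.43, 1.08]
1 40 [True, True, True, True] [0.29, 0.85, -0.7, 1.52, 0.24, 1.61, 1.08]
-1 -90 [False, False, False, False] None
-1 -80 [False, False, False, False] None
-1 -70 [False, False, False, False] None
-1 -60 [False, False, False, False] None
-1 -50 [False, False, False, False] None
-1 -40 [False, True, True, False] None
-1 -30 [False, False, True, True] [-0.02, 0.05, -0.3, 2.28, 0.53, 0.36, -2.36]
-1 -20 [True, True, True, True] [0.05, 0.26, -0.36, 2.24, 0.56, 0.37, -2.37]
-1 -10 [True, True, True, True] [0.2, 0.34, -0.51, 2.11, 0.38, 0.6, -2.17]
-1 0 [True, True, True, True] [0.13, 0.39, -0.42, 1.99, 0.22, 0.8, -2.0]
-1 10 [True, True, True, True] [0.07, 0.47, -0.34, 1.88, 0.13, 0.99, -1.91]
-1 20 [True, True, True, True] [0.03, 0.55, -0.28, 1.76, 0.06, 1.19, -1.86]
-1 30 [True, True, True, True] [-0.0, 0.65, -0.23, 1.65, 0.02, 1.37, -1.82]
-1 40 [True, True, True, True] [-0.03, 0.74, -0.18, 1.54, -0.02, 1.55, -1.79]
```

Run:
```python
from h import *
for sg in(1,-1):
  for d in(50,55,60,-30,-35,-40):
    a=np.radians(d);o=ori(a,sg)
    for x in(.525,.54):
      out=[env.solve_ik(tcp([x,.052,z],o),o.as_quat()) for z in(.122,.146,.16,.2,.24)]
      print(sg,d,x,[int(q is not None) for q in out],[np.round(q,2).tolist() for q in out[2:3] if q is not None])
```

```text
1 50 0.525 [1, 1, 1, 1, 1] [[0.29, 0.89, -0.72, 1.45, 0.18, 1.8, 1.06]]
1 50 0.54 [1, 1, 1, 1, 1] [[0.28, 0.91, -0.72, 1.41, 0.19, 1.82, 1.06]]
1 55 0.525 [1, 1, 1, 1, 1] [[0.28, 0.94, -0.72, 1.41, 0.17, 1.88, 1.05]]
1 55 0.54 [1, 1, 1, 1, 1] [[0.27, 0.96, -0.72, 1.36, 0.17, 1.9, 1.05]]
1 60 0.525 [1, 1, 1, 1, 1] [[0.27, 0.99, -0.72, 1.37, 0.15, 1.95, 1.03]]
1 60 0.54 [1, 1, 1, 1, 1] [[0.26, 1.01, -0.72, 1.32, 0.15, 1.98, 1.03]]
1 -30 0.525 [1, 1, 1, 1, 1] [[0.66, 0.26, -1.06, 2.33, 1.21, 0.43, 0.15]]
1 -30 0.54 [1, 1, 1, 1, 1] [[0.65, 0.29, -1.05, 2.3, 1.22, 0.45, 0.16]]
1 -35 0.525 [1, 1, 1, 1, 1] [[0.28, 0.17, -0.66, 2.4, 1.53, 0.31, -0.22]]
1 -35 0.54 [1, 1, 1, 1, 1] [[0.12, 0.17, -0.48, 2.38, 1.51, 0.28, -0.21]]
1 -40 0.525 [0, 0, 0, 1, 1] []
1 -40 0.54 [0, 1, 1, 1, 1] [[0.59, 0.28, -1.02, 2.42, 1.84, 0.48, -0.47]]
-1 50 0.525 [1, 1, 1, 1, 1] [[-0.05, 0.78, -0.15, 1.48, -0.07, 1.75, -1.77]]
-1 50 0.54 [1, 1, 1, 1, 1] [[-0.05, 0.8, -0.14, 1.43, -0.07, 1.77, -1.77]]
-1 55 0.525 [1, 1, 1, 1, 1] [[-0.06, 0.83, -0.13, 1.43, -0.09, 1.83, -1.76]]
-1 55 0.54 [1, 1, 1, 1, 1] [[-0.07, 0.85, -0.12, 1.39, -0.09, 1.85, -1.76]]
-1 60 0.525 [1, 1, 1, 1, 1] [[-0.08, 0.88, -0.1, 1.4, -0.1, 1.91, -1.75]]
-1 60 0.54 [1, 1, 1, 1, 1] [[-0.08, 0.9, -0.1, 1.35, -0.1, 1.93, -1.75]]
-1 -30 0.525 [0, 0, 1, 1, 1] [[-0.78, 0.13, 0.5, 2.4, 0.66, 0.16, -2.52]]
-1 -30 0.54 [0, 0, 1, 1, 1] [[-0.57, 0.15, 0.28, 2.36, 0.71, 0.18, -2.57]]
-1 -35 0.525 [1, 1, 0, 0, 1] []
-1 -35 0.54 [1, 1, 0, 0, 1] []
-1 -40 0.525 [0, 0, 0, 0, 0] []
-1 -40 0.54 [0, 1, 1, 0, 0] [[-0.25, 0.16, -0.11, 2.46, 2.05, 0.29, 2.36]]
```

Run:
```python
from h import *
def st(m): s=env.read_state();print(m,round(s['time_s'],1),s['tool_pos'].round(4),s['contact_force'].round(1),round(s['grip_width'],3))
o=ori(np.radians(60)); g=np.array([.5386,.0518,.124])
env.line_to([.247,-.628,.33],vel=.25)
env.reach(tcp(g+[0,0,.15],o),o.as_quat()); st("above")
print(env.line_to(tcp(g+[0,0,.03],o),vel=.2)); print(env.line_to(tcp(g,o),vel=.06,f_stop=8)); st("at")
pair("pics/pre.png",env.read_camera("top"),env.read_camera("scene"))
```

```text
Traceback (most recent call last):
workcell.IKError: the arm cannot take that pose within its joint ranges
```

```bash
cat >> h.py <<'E'
def st(m): s=env.read_state();print(m,round(s['time_s'],1),s['tool_pos'].round(4),s['contact_force'].round(1),round(s['grip_width'],3))
E
python3 - <<'E'
from h import *
o=ori(np.radians(60)); g=np.array([.5386,.0518,.124]); w=ori(np.radians(25))
env.reach(tcp([.56,.052,.30],w),w.as_quat()); st("way")
env.reach(tcp(g+[0,0,.11],o),o.as_quat()); st("above")
print(env.line_to(tcp(g+[0,0,.03],o),vel=.2)); print(env.line_to(tcp(g,o),vel=.06,f_stop=8)); st("at")
pair("pics/pre.png",env.read_camera("top"),env.read_camera("scene"))
E
```

```text
way 3.5 [0.5523 0.0512 0.283 ] [-0.2 -0.7 -0.2] 0.999
above 4.1 [0.5229 0.0524 0.2245] [-0.3  0.4  2. ] 1.001
False
False
at 5.3 [0.5224 0.0522 0.1145] [0.6 0.2 1.1] 1.001
```

View pics/pre.png

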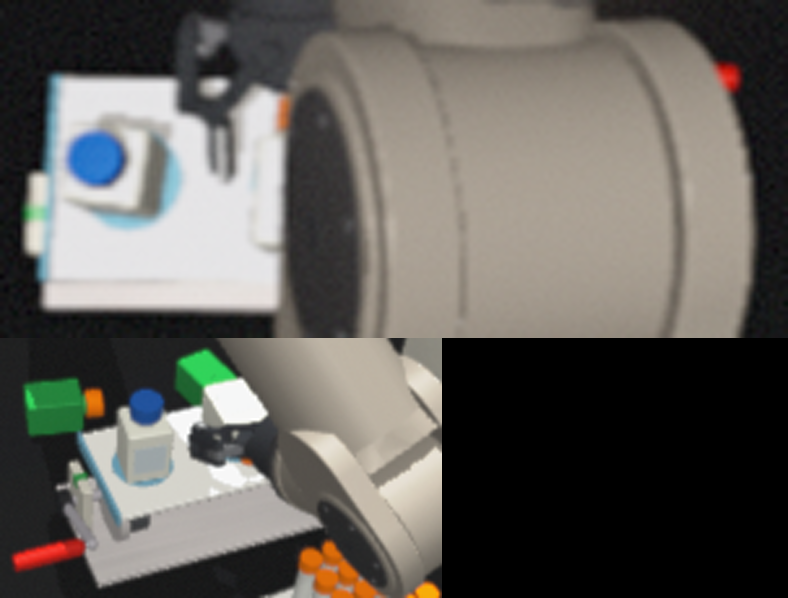

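The fingers straddle the white body: left finger at crop (222,150), bottle edge at (258,190), orange cap just ahead of the hand. There is no contact force, so I'll close and lift.

Run:
```python
from h import *
env.move_gripper(0.0,45); st("closed")
s=env.read_state(); p=s['tool_pos']
env.line_to(p+[0,0,.085],vel=.12); st("lifted")
p=env.read_state()['tool_pos']; o=ori(np.radians(60)); g=p-env.grip_point_offset*o.as_matrix()[:,2]
for d in(40,20,0,-15,-30):
    o=ori(np.radians(d)); gg=np.array([.5386-.0065*(60-d)/90,.0535,g[2]])
    try: env.line_to(tcp(gg,o),vel=.08,attitude=o.as_quat()); st(d)
    except env.IKError as e: print(d,e); break
print(env.read_state()['q'].round(2))
pair("pics/rot.png",env.read_camera("top"),env.read_camera("scene"))
```

```text
closed 5.8 [0.5225 0.0521 0.1149] [0.6 0.8 1.8] 0.553
lifted 6.7 [0.5223 0.052  0.1994] [-0.1 -0.6 -2. ] 0.558
40 7.2 [0.5247 0.0533 0.1945] [ 0.9 -0.9 -1.6] 0.561
20 7.7 [0.529  0.0531 0.1905] [ 1.3  0.5 -1.8] 0.553
0 8.2 [0.5343 0.0532 0.1894] [ 0.5 -0.3 -2.2] 0.555
-15 8.6 [0.5383 0.0534 0.1901] [ 1.   0.  -1.3] 0.555
-30 9.3 [0.5423 0.0535 0.1925] [-0.4  0.3 -2.2] 0.555
[ 0.16  0.07 -0.5   2.29  0.63  0.35  0.68]
```

View pics/rot.png

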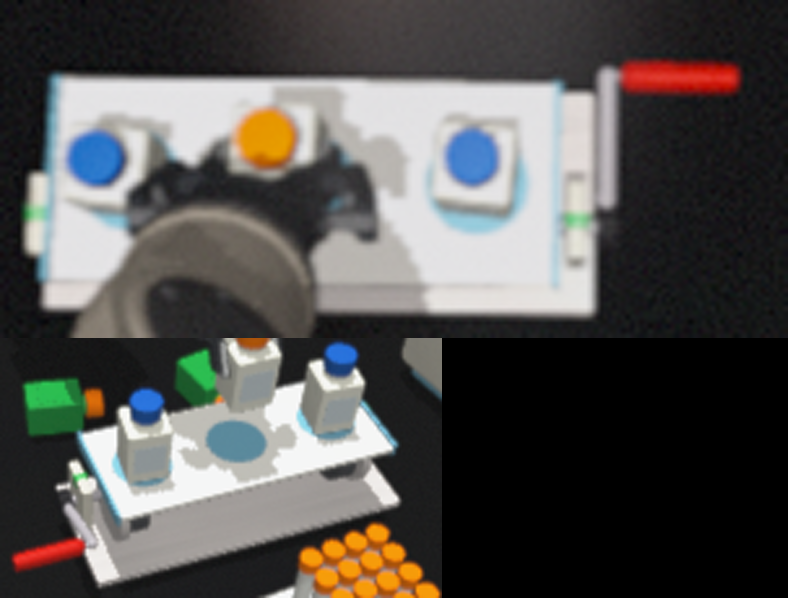

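The bottle hangs upright with its cap at top crop (266,136). The free middle mark is now visible at scene crop (236,441), and both neighbours are still standing. Checking mark against bottle position before lowering.

Run:
```python
from h import *
s_=lambda u,v:np.array([225+u/2.6-.3,125+(v-338)/2.6-.3]);t=lambda u,v:np.array([145+u/4.5-.4,165+v/4.5-.4])
print("mark scene",unproj("scene",s_(236,441),.094))
st_=env.read_state(); o=R.from_quat(st_['orientation']); g=st_['tool_pos']-env.grip_point_offset*o.as_matrix()[:,2]; print("grip",g)
ztop=g[2]+.044
print("cap top",unproj("top",t(266,136),ztop),"neigh",[unproj("top",t(*c),.188).round(4) for c in((97,158),(472,157))])
# neighbour marks, scene camera (visible arcs)
```

```text
mark scene [0.54147232 0.0538242  0.094     ]
grip [0.5329723  0.05356897 0.20883181]
cap top [0.5379073  0.05192139 0.25283181] neigh [array([0.5355, 0.1612, 0.188 ]), array([ 0.537 , -0.0577,  0.188 ])]
```

Run:
```python
from h import *
p=env.read_state()['tool_pos']+[.001,.001,0]; dz=.20883-.144
env.line_to(p-[0,0,dz-.012],vel=.1); st("near")
print(env.line_to(p-[0,0,dz+.004],vel=.02,f_stop=5)); st("contact")
env.move_gripper(0.75); env.sleep(.2); st("open")
env.move_gripper(1.0)
env.line_to(env.read_state()['tool_pos']+[0,0,.13],vel=.15); st("up")
a=env.read_camera("top");b=env.read_camera("scene");pair("pics/placed.png",a,b)
```

```text
near 10.1 [0.5437 0.0545 0.1401] [-1.3 -0.3 -0.4] 0.556
True
contact 10.8 [0.5434 0.0542 0.1254] [-3.2 -1.2 10.6] 0.552
open 11.3 [0.5428 0.0541 0.1247] [ 0.2 -0.2  0.8] 0.749
up 12.9 [0.5425 0.0542 0.254 ] [-0.2  0.1 -0.5] 1.0
```

View pics/placed.png

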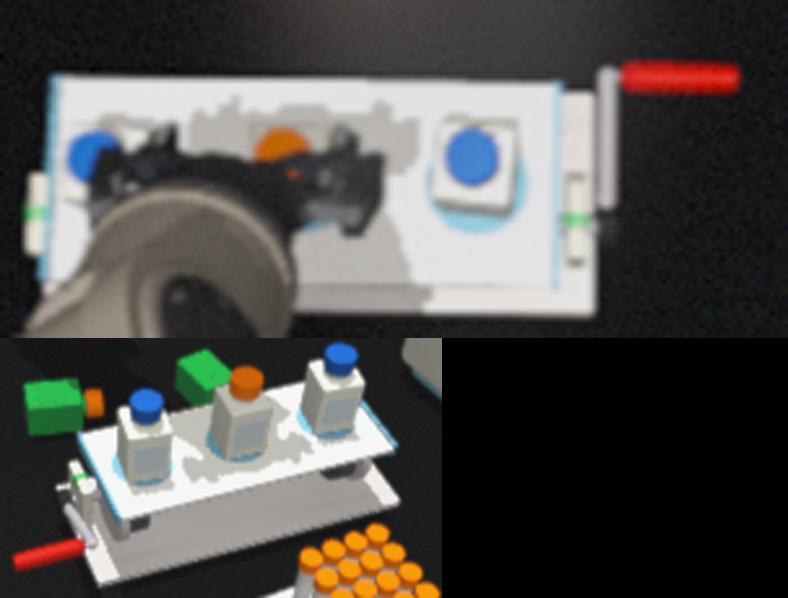

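All three bottles stand on their marks, with the orange cap at scene crop (246,383) and its foot on the mark at (238,440). The lever is next.

```bash
cat >> h.py <<'E'
def down(sg,yaw=-.009):
    x=np.array([sg,0,0.]);z=np.array([0,0,-1.]);return R.from_euler('z',yaw)*R.from_matrix(np.c_[x,np.cross(z,x),z])
E
python3 - <<'E'
from h import *
print(unproj("top",[295.7,181.5],.076),unproj("scene",[243.2,207.6],.076), blobs(env.read_camera("top"))['red'])
for sg in(1,-1):
    o=down(sg)
    for g in([.609,-.183,.22],[.609,-.183,.076],[.585,-.183,.115],[.516,-.183,.14]):
        q=env.solve_ik(tcp(g,o),o.as_quat()); print(sg,g,None if q is None else q.round(2))
E
```

```text
[ 0.6084614  -0.18613686  0.076     ] [ 0.61096463 -0.18480477  0.076     ] [([295.9, 181.5], 127)]
1 [0.609, -0.183, 0.22] [ 0.44  0.41 -0.32  1.71  0.15  1.05  0.06]
1 [0.609, -0.183, 0.076] [ 0.46  0.58 -0.36  1.81  0.27  0.8  -0.05]
1 [0.585, -0.183, 0.115] [ 0.46  0.5  -0.34  1.84  0.22  0.84  0.  ]
1 [0.516, -0.183, 0.14] [ 0.49  0.37 -0.32  1.98  0.16  0.82  0.07]
-1 [0.609, -0.183, 0.22] [-0.6   0.71  1.21  1.77 -0.72  1.19 -2.32]
-1 [0.609, -0.183, 0.076] [ 0.91  0.8  -1.03  1.78  0.8   1.04  2.7 ]
-1 [0.585, -0.183, 0.115] [-0.59  0.87  1.2   1.9  -0.94  1.08 -2.13]
-1 [0.516, -0.183, 0.14] [-0.64  0.7   1.21  2.04 -0.8   0.99 -2.16]
```

Run:
```python
from h import *
o=down(1); g=np.array([.6095,-.187,.076])
p=env.read_state()['tool_pos']; 
try: env.line_to([p[0],p[1],.30],vel=.2)
except env.IKError: print("no higher")
env.reach(tcp([.58,-.16,.27],o),o.as_quat()); st("way")
env.move_gripper(.42)
env.line_to(tcp(g+[0,0,.06],o),vel=.2); print(env.line_to(tcp(g,o),vel=.06,f_stop=6)); st("at")
a=env.read_camera("top");b=env.read_camera("scene")
c=np.vstack([crop(a,200,150,160,90,3.3),crop(b,205,140,160,90,3.3)]);cv2.imwrite("pics/hand.png",c)
```

```text
way 14.4 [ 0.5798 -0.1588  0.2508] [-0.8  0.5 -0.2] 1.001
False
at 17.0 [ 0.6098 -0.1871  0.0577] [ 0.8 -0.9  0.1] 0.419
```

View pics/hand.png

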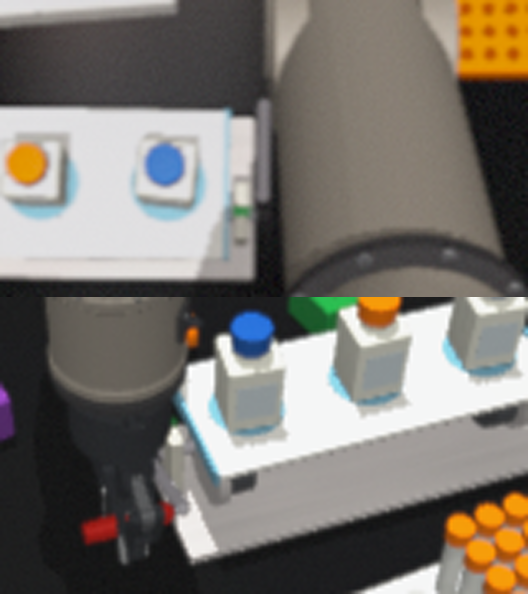

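The fingers straddle the red handle at crop (130,520), and the placed bottle sits centred on its mark at (30,165). Closing and swinging along the arc.

Run:
```python
from h import *
env.move_gripper(0.0,70); env.sleep(.2); st("closed")
p0=np.array([.6098,-.1871,.0577]); ps=env.read_state()['tool_pos']; print(ps-p0)
yaw=-.009; ex=np.array([np.cos(yaw),np.sin(yaw),0])
# handle at angle th above level: start .37, up pi/2
for k in range(1,13):
    th=.37+1.2*k/12
    p=ps+ex*.1*(np.cos(th)-np.cos(.37))+np.array([0,0,.1*(np.sin(th)-np.sin(.37))])
    env.line_to(p,vel=.03)
    if k%3==0: st(k)
env.sleep(.3); st("end")
a=env.read_camera("top");b=env.read_camera("scene")
c=np.vstack([crop(a,145,150,175,90,3.3),crop(b,205,130,175,90,3.3)]);cv2.imwrite("pics/upp.png",c)
```

```text
closed 17.6 [ 0.6096 -0.1871  0.0575] [-1.8 -0.4  5.4] 0.183
[-2.08364213e-04  2.36389142e-05 -2.15381171e-04]
3 19.0 [ 0.5949 -0.187   0.0834] [ 5.  -1.1 -3.4] 0.188
6 20.5 [ 0.5734 -0.1868  0.1038] [ 4.9 -0.6 -1.1] 0.183
9 21.9 [ 0.5467 -0.1865  0.117 ] [ 6.9 -0.6  1.2] 0.188
12 23.4 [ 0.5173 -0.1863  0.1217] [ 6.1 -0.4  4.5] 0.187
end 23.7 [ 0.5174 -0.1863  0.1217] [ 5.4 -0.4  4.6] 0.186
```

View pics/upp.png

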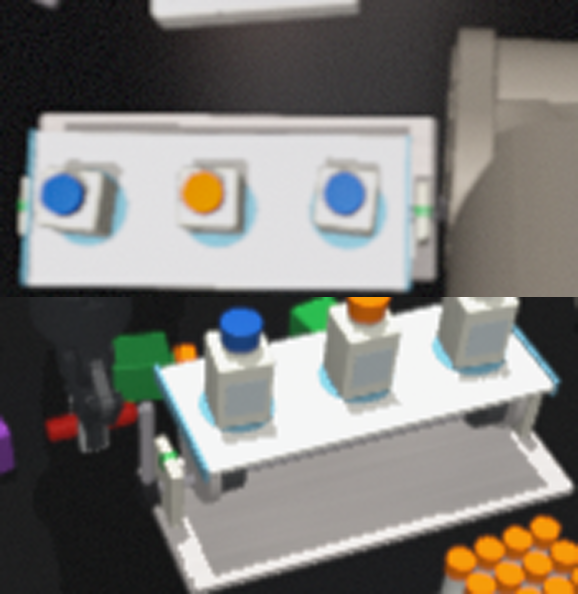

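Run:
```python
from h import *
n=lambda u,v:np.array([145+u/3.3-.4,150+v/3.3-.4]);t=lambda u,v:np.array([145+u/4.5-.4,165+v/4.5-.4])
new=[unproj("top",n(*c),.206)[:2] for c in((63,194),(345,193))]; old=[unproj("top",t(*c),.188)[:2] for c in((97,158),(472,157))]
print("cap dx",[(a-b).round(4).tolist() for a,b in zip(new,old)])
C0=np.mean([unproj("top",t(*c),.094) for c in[(52,76),(560,82),(556,286),(42,280)]],0);C1=np.mean([unproj("top",n(*c),.112) for c in[(32,130),(410,136),(410,290),(22,284)]],0)
print("deck d",C1-C0); st("now"); print("angle from tool", np.arctan2(.1, .5174-(.6096-.0932)))
```

```text
cap dx [[-0.0254, 0.0005], [-0.0251, -0.0003]]
deck d [-0.02633884 -0.00047634  0.018     ]
now 23.8 [ 0.5174 -0.1863  0.1217] [ 6.  -0.6  5.1] 0.185
angle from tool 1.5607966601082315
```

Run:
```python
from h import *
b=env.read_camera("scene"); o=cv2.resize(cv2.imread("pics/scene0.png")[:,:,::-1],(512,384),interpolation=cv2.INTER_AREA)
d=np.abs(b.astype(int)-o).max(2)
for n,(x,y,w,h) in dict(foam=(303,195,90,85),rack=(130,242,92,62),beaker=(100,200,42,48),tip=(104,166,55,46),marker=(396,184,26,45),purple=(174,162,36,28),green1=(232,140,34,22)).items():
    r=d[y:y+h,x:x+w]; print(n,(r>60).sum(),r.mean().round(1))
env.close_job()
st("closed")
```

```text
foam 110 4.4
rack 0 3.0
beaker 0 3.1
tip 0 3.5
marker 0 2.0
purple 0 4.3
green1 336 71.1
the job is handed in; nothing more can be done
the job is handed in; nothing more can be done
```

The fallen bottle is standing on the middle mark and the deck is up. I handed the job in with the gripper still holding the red handle; no verdict is reported.

- **Bottle:** I gripped the white, orange-capped bottle across its sides, turned it upright in the air and lowered it onto the middle mark until it touched. I let go while the deck was still down. The later pictures show it and both neighbours standing on their marks, also with the deck raised.
- **Lever:** I swung the handle 1.2 rad along its arc. The arm position puts the lever at 1.56 rad above level, where straight up is 1.57. In the picture the deck had moved 25.1 to 26.3 mm towards the robot, against 26 mm expected at the highest point. The grip held steady at about 5 to 8 N.
- **Time:** about 24 s on the robot's clock.
- **Bystanders:** a before-and-after picture comparison showed no change for the tube rack, beaker, tip box, marker and purple bottle.
- **Checks that did not come out clean:**
    - One green bottle's area differed strongly. It lies where the arm now stands, so I take this as the arm covering it.
    - The foam rack's area showed about 110 changed pixels, possibly from the raised deck at its edge. I did not trace this further; its tubes look upright in the last picture.

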